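Zero the drying jar's day dial and pump it

ROBOT

A 6-joint arm with a two-finger parallel gripper is mounted at the origin on the work surface. World frame = base frame: x ahead of the robot, y to its left, z up, the work surface at z = 0. Lengths are in mm, angles in degrees, forces in N, time in s.
With the tool pointing down it reaches from about 300 to 850 mm from the base axis. Payload 4.2 kg.
Tool frame: the origin (TCP) lies at the very end of the fingers, on their centre line; the grasp point (between the pads) lies 19 mm behind it (env.grip_point_offset is the distance from the TCP to the grasp point, in mm); z points along the fingers, y is the line along which they close (so a half turn about z gives the same grasp; the last joint's range is limited). The gripper opens to 91 mm and grips with 3 to 60 N. Pads are 32 mm wide; open, the fingers measure 118 mm over their backs; the gripper's body (76 mm by 178 mm) begins 60 mm behind the grasp point.
Start: joints at [-77.006, 18.312, 89.639, -0, 72.044, -1.146], TCP at [140.476, -557.593, 213.976] pointing down, gripper open.
Joint ranges: [-177.97, 177.97], [-48.28, 115.42], [12.27, 149.76], [-77.06, 257.06], [2.81, 150.46], [-146.56, 146.56]. Speed limits (degrees/s): [147.25, 147.25, 180, 180, 180, 180].

INTERFACE

Orientations are given as [roll, pitch, yaw] about the fixed x, y, z axes, in that order (R = Rz(yaw) Ry(pitch) Rx(roll)).
In Python, from workcell import env gives the robot as it stands. The module is installed in compiled form; this text tells all that it offers.
- The arm moves only by the tool arm_command, never from a script. Its argument "rows" is a list of rows, each an object with "delta_pos": the shift along the tool's x, y, z in mm, a list of three; "roll": the turn about the tool's z in units of 5 degrees (1.0 is 5 degrees); "jaw": the opening in per cent of the stroke, from 0 (shut) to 100 (fully open). A call has 1 to 20 rows; each row is the pose to reach, as a shift and turn from the pose commanded when the call began, along the tool's axes at that moment; what a row does not reach only later rows make up. A row lasts 1/12 s, in which the tool goes at most 41.7 mm and 7.16 degrees, less where a joint would pass 70% of its speed; a pose out of reach is approached as far as the arm can. A call with a gripper value outside its range is refused whole. The fingers move at their own pace and stop on an object; "squeeze" is the grip in N (left out, the last holds). Time passes only in rows, so rows that repeat a pose let the fingers close. It gives the time, the measured TCP pose, the force, the opening and the grip force at its end, in the units of the state.
- env.state(): the state, without advancing time (a new reading comes with each control period).
- env.grab_frame(name): name is "side" or "top"; returns a dict with "img" (384x512x3 uint8, blue, green, red), "z_map" (384x512 float32, mm along the optical axis (not along the pixel's ray), 0 where there is no reading), "fov_y" (degrees; the focal length in pixels is half the picture's height over the tangent of half this angle, whatever the lens; pixels are square), "cx", "cy" (the principal point, pixels), "R" (3x3) and "t" (3): a world point X has camera coordinates R X + t. Camera axes: x right, y down, z forward; pixel columns grow to the right and rows downward; lengths in mm; the calibration is good to about 2 mm. A picture is of the moment at which its call begins.
- env.job_done(): hands the job in; it is judged then, once.
The state is a dict: "time_s": time; "qpos": joint angles; "qvel": joint speeds; "effort": joint torques, N m; "ee_pos": TCP position; "ee_rot": TCP orientation; "force": force on the tool from outside, world axes, zero at the start; "torque": the same for the moment, N m; "gripper_width": finger opening in mm; "gripper_force": force on a finger pad.
Only numpy, scipy, OpenCV 4.12 (cv2) and the standard library are available. Lean on these libraries where they do the work, as an engineer would, in place of code of your own. Each camera call takes 0.05 s, during which the arm holds its last target. There are 200 camera calls.

TASK

The drying jar has been given a fresh desiccant, so turn the dial on its lid until the pointer stands at the zero mark, the one broad raised tab on the day scale around it. Then press the pump lever beside the jar all the way down and ease it back up slowly, never letting it snap back, until it is fully up again. Leave the dial at zero and the tumbler, tweezers, magnifier and battery tray where they are.

Things in the scene. Friction and masses are not known exactly. Their poses are not given: they have to be found in the camera images.
- dryer: grey hearing aid drying jar and its pump on a base plate 132 x 200 x 10 mm, fixed to the table. Origin: on the table under the jar's axis; z up. The jar is 120 mm across, its rim 75 mm high. In its frame the zero mark lies to +x of the axis; the pump's two cheeks stand at x 12 to 58, y 66 to 80 and 110 to 124 mm, 98 mm high, the lever between them at y 95 pointing to -x.
- dial (a joint): angle (rad) of the dial about the jar's upright axis, growing anticlockwise seen from above; it reads zero at 0 and at 2 pi, turns past it both ways, is stiff (0.05 N m) and stays where it is left. A white disc on the lid, 92 mm across (too wide to grasp), top face 81 mm above the table, with a black hub 24 mm across and one black pointer fin. Push the fin sideways to turn it.
- pointer_tip (a point): on the dial's top face at its edge, 46 mm from the axis, straight out from the pointer. The pointer is an upright fin from the hub to 44 mm from the axis, 10 mm thick, pointed at its outer end; fin and hub top out at 103 mm above the table.
- zero_mark (a point): where the pointer's tip must come: fixed, 46 mm from the axis, just inside the zero mark, a raised white tab 12 mm wide that runs outward over the jar's grey rim (48 to 68 mm from the axis, top at 80 mm above the table) and down the jar's side for 40 mm. The 29 other day marks, every 12 degrees, are short thin strokes.
- lever (a joint): pump lever, an aluminium bar with a paddle: 0 fully up (sprung), 0.45 rad fully down at its stop. Level hinge at x 35, y 95, height 86 mm in the dryer's frame; it rises 0.25 rad towards the paddle at 0, slopes 0.20 rad down at 0.45. The spring lifts the paddle with 3.5 N at the top, 8.5 N at the bottom; let go, it snaps up. Ease it up at 80 mm/s or less at the paddle.
- paddle (a point): centre of the top face of the lever's paddle (34 mm along the lever, 40 mm wide, 10 mm thick), 98 mm from the hinge; press it down here. It is about 116 mm above the table when up and 73 mm when fully down.
- tumbler: clear glass tumbler, 72 mm across, 100 mm high; origin under its centre; loose, leave alone
- tweezers: steel tweezers lying flat, 105 mm long along its x, 10 mm high; loose, leave alone
- magnifier: aluminium magnifier, lens 94 mm across on a folding stand with a 90 x 70 mm foot, about 105 mm high; origin under the foot's centre; loose, leave alone
- tray: white plastic battery tray, 110 x 90 x 45 mm, with a small sliding drawer at its -x side; origin under its centre; loose, leave alone

How it is judged (in metres and radians):
On the way, in this order (a step that is already met when the one before it is completed fails the run):
1. the dial's pointer stands at the zero mark (horizontal distance between pointer_tip and zero_mark below 0.005 m), for 0.3 s.
2. with the dial at zero, the pump lever is pressed fully down (value of joint lever above 0.4 rad and horizontal distance between pointer_tip and zero_mark below 0.005 m), for 0.05 s.
3. the lever is fully up again, the dial still at zero (value of joint lever below 0.04 rad and horizontal distance between pointer_tip and zero_mark below 0.005 m), for 0.2 s.
At the end, for the whole second after the job is handed in: the pointer's tip is within 5 mm (half a day's division, about 6 degrees) of the zero mark, the lever is fully up (within 0.04 rad), and the tumbler, tweezers, magnifier and tray are within 30 mm of where they stood (all of step 3 and distance of each of tumbler, tweezers, magnifier, tray from where it was at the start of the episode below 0.03 m); the robot touches nothing.
It fails at once if the lever snaps back (faster than 1.5 rad/s, about 150 mm/s at the paddle) (velocity of joint lever below -1.5 rad/s).
It fails at once if a bystander is pushed more than 30 mm or tipped (distance of any of tumbler, tweezers, magnifier, tray from where it was at the start of the episode above 0.03 m or angle between any of tumbler, magnifier's own z axis and vertical above 0.5 rad).
It also fails if it takes over 51 s, if anything falls off the work surface, if the arm or the gripper's body presses on something with over 40 N, if the wrist force passes 120 N, or if a joint passes its speed limit or range.

## Working session

There is one attempt and no reset: what is moved stays moved. The work goes in short steps, Python scripts to look and compute and a tool call to move; the robot and the scene stay as the last step left them, time stands still between calls to the robot, and variables do not carry over. Pictures are saved under pics/ and viewed, at most 10 in all, crops included, and the job is handed in when it is done.

Besides the shell and the picture viewer there is one more tool, called after "Call:" by a JSON object that holds its "api" and its "payload", one argument or row to a line. arm_command: Moves the arm, as the interface text tells. Its arguments: {"type":"object","properties":{"rows":{"type":"array"},"squeeze":{"type":"number"}},"required":["rows"]}

```bash
mkdir -p pics; cat > h.py <<'E'
import numpy as np, cv2
from workcell import env
def grab(n,save=None):
    f=env.grab_frame(n); f['f']=f['img'].shape[0]/2/np.tan(np.radians(f['fov_y'])/2)
    f['R']=np.array(f['R']);f['t']=np.array(f['t'])
    if save: cv2.imwrite('pics/'+save,f['img'])
    return f
def cloud(f):
    v,u=np.mgrid[:384,:512]; z=f['z_map']
    P=np.stack([(u-f['cx'])*z/f['f'],(v-f['cy'])*z/f['f'],z],-1)
    W=(P-f['t'])@f['R']; W[z==0]=np.nan
    return W
def ray(f,u,v,h):
    d=f['R'].T@np.array([(u-f['cx'])/f['f'],(v-f['cy'])/f['f'],1]); c=-f['R'].T@f['t']
    return c+d*(h-c[2])/d[2]
E
python3 - <<'E'
from h import *
a=grab('top','top1.png');b=grab('side','side1.png')
for f in(a,b): print(f['fov_y'],f['cx'],f['cy'],-f['R'].T@f['t'],f['R'][2])
cv2.imwrite('pics/both1.png',cv2.resize(np.hstack([a['img'],b['img']]),(800,300)))
print(env.state())
E
```

```text
49.732601949575 256.957577789347 186.87844540747236 [479.98706088  41.32883947 966.3867065 ] [ 0.13686245  0.01463491 -0.99048195]
57.26902260036491 258.0338912813273 190.48876496237776 [ 330.63875686 -434.53019732  467.60115663] [ 0.40469349  0.72496531 -0.55735848]
{'time_s': 0.1, 'qpos': array([-7.70072236e+01,  1.83491903e+01,  8.96986438e+01,  3.11297648e-04,
        7.20420659e+01, -1.14419956e+00]), 'qvel': array([-0.10668927, -0.0297693 , -0.26203996, -0.02004011,  0.15462279,
        0.06059469]), 'effort': array([ 6.80809553e-04, -4.13334310e+01, -2.32510096e+01,  7.28714559e-02,
        4.22377023e-02, -5.28807846e-05]), 'ee_pos': array([ 140.36028527, -557.15920003,  213.19741576]), 'ee_rot': array([-1.79910124e+02, -2.09111016e-03,  1.41368781e+01]), 'force': array([-0.09994205,  0.08948668, -0.63764134]), 'torque': array([-0.00158986, -0.00640138, -0.01251071]), 'gripper_force': 0.0, 'gripper_width': 91.31854944198668}
```

View pics/top1.png

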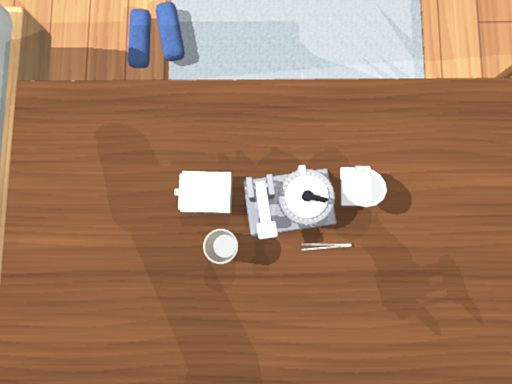

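View pics/side1.png

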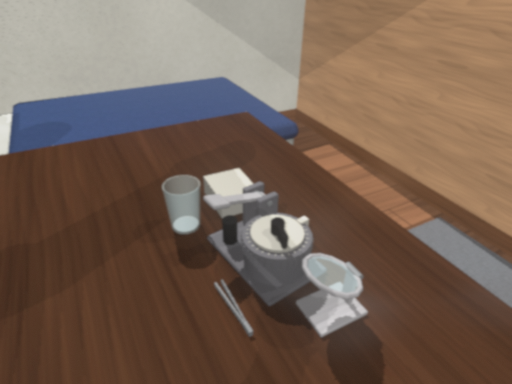

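The top view shows the jar at about (307,196), its pointer to (328,199), the zero tab at (302,168), the paddle at (267,230), the magnifier at (363,187) and the tumbler at (221,246). Next step: turn these into world positions.

```bash
python3 - <<'E'
from h import *
f=grab('top');g=cv2.cvtColor(f['img'],cv2.COLOR_BGR2GRAY)
W=cloud(f)
for n,u,v,h in [('hub',307.5,196,103),('ptr',328,199,100),('zero',302,169,80),('paddle',267,230,116),('hinge',261,187,86),('tumb',221,246,100),('mag',363,187,100),('tray',206,192,45),('twz',302,246,5),('twz2',351,245,5)]:
    print(n,ray(f,u,v,h).round(1), W[int(v),int(u)].round(1))
# dark hub+pointer via mask
sub=f['img'][170:222,275:340]; m=(g<50).astype(np.uint8); mm=np.zeros_like(m); mm[175:218,285:335]=m[175:218,285:335]
ys,xs=np.nonzero(mm); P=np.array([ray(f,u,v,103)[:2] for u,v in zip(xs,ys)])
print(len(P),P.min(0),P.max(0))
# dial disc / jar heights
z=W[...,2]; sel=(z>70)&(z<90); sel[:,:272]=0; sel[:,336:]=0
ys,xs=np.nonzero(sel); Q=W[ys,xs][:,:2]; c,r=cv2.minEnclosingCircle(Q.astype(np.float32)); print('rim',c,r,len(Q),np.median(z[sel]))
s=(W[...,2]>8)&(W[...,2]<13); s[:,:240]=0;s[:,340:]=0;s[:165]=0;s[236:]=0
print('plate',cv2.minAreaRect(W[s][:,:2].astype(np.float32)))
cv2.imwrite('pics/crop1.png',cv2.resize(f['img'][155:260,180:400],None,fx=3.6,fy=3.6,interpolation=cv2.INTER_CUBIC))
E
```

```text
hub [579.7 -51.7 103. ] [579.4 -50.4 105.4]
ptr [573.6 -94.9 100. ] [576.2 -98.7  75.7]
zero [641.3 -43.3  80. ] [641.4 -43.3  79.9]
paddle [508.5  33.5 116. ] [508.4  33.5 119.2]
hinge [601.3  45.7  86. ] [600.5  45.6  91.9]
tumb [476.2 128.8 100. ] [475.7 138.6   2.9]
mag [ 598.8 -168.9  100. ] [ 600.2 -171.5   89.6]
tray [596.  169.4  45. ] [595.9 169.2  46.3]
twz [475.6 -47.7   5. ] [475.6 -47.8   4. ]
twz2 [ 477.8 -159.8    5. ] [ 477.8 -160.2    3. ]
28 [569.10199424 -90.24044751] [588.15695548 -42.26781826]
rim (584.9285888671875, -44.751529693603516) 66.7213134765625 2280 79.95832149468907
plate ((578.3615112304688, -17.5826416015625), (131.47227478027344, 198.85414123535156), 8.210728645324707)
```

View pics/crop1.png

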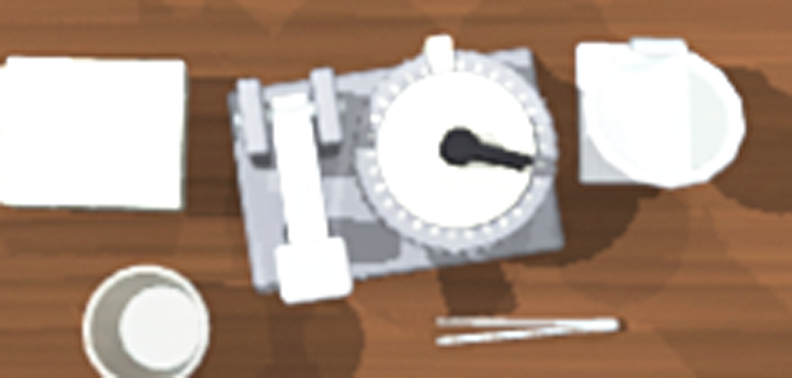

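The crop agrees: dryer yaw is about 8° and the fin's world bearing is about -98°, so the dial needs about +106°. I'll straddle the fin with the fingers, with the tool's x axis along it at yaw 82°.

Call:
{"api": "arm_command", "payload": {
  "rows": [
    {"delta_pos": [30,-20,0],"roll": -1,"jaw": 33},
    {"delta_pos": [60,-40,0],"roll": -2,"jaw": 33},
    {"delta_pos": [90,-60,0],"roll": -3,"jaw": 33},
    {"delta_pos": [120,-80,0],"roll": -4,"jaw": 33},
    {"delta_pos": [150,-100,0],"roll": -5,"jaw": 33},
    {"delta_pos": [180,-120,0],"roll": -6,"jaw": 33},
    {"delta_pos": [210,-140,0],"roll": -7,"jaw": 33},
    {"delta_pos": [240,-160,0],"roll": -8,"jaw": 33},
    {"delta_pos": [270,-180,0],"roll": -9,"jaw": 33},
    {"delta_pos": [300,-200,0],"roll": -10,"jaw": 33},
    {"delta_pos": [330,-220,0],"roll": -11,"jaw": 33},
    {"delta_pos": [360,-240,0],"roll": -12,"jaw": 33},
    {"delta_pos": [390,-260,0],"roll": -13,"jaw": 33},
    {"delta_pos": [420,-280,0],"roll": -13.6,"jaw": 33},
    {"delta_pos": [450,-300,0],"roll": -13.6,"jaw": 33},
    {"delta_pos": [480,-320,0],"roll": -13.6,"jaw": 33},
    {"delta_pos": [510,-340,0],"roll": -13.6,"jaw": 33},
    {"delta_pos": [537,-355,0],"roll": -13.6,"jaw": 33},
    {"delta_pos": [537,-355,20],"roll": -13.6,"jaw": 33},
    {"delta_pos": [537,-355,40],"roll": -13.6,"jaw": 33}
  ]
}}

```text
time_s: 1.82
ee_pos: [576.4, -80.6, 173.9]
ee_rot: [179.8, 0.0, 82.3]
force: [-0.9, -0.2, -0.9]
gripper_width: 30.2
gripper_force: 0.0
```

```bash
python3 - <<'E'
from h import *
s=env.state();print(s['time_s'],s['ee_pos'],s['ee_rot'],s['gripper_width'],s['qpos'])
b=grab('side')
cv2.imwrite('pics/side2.png',cv2.resize(b['img'][130:310,180:400],None,fx=3,fy=3,interpolation=cv2.INTER_CUBIC))
E
```

```text
1.8167 [576.38821568 -80.60431919 173.8648343 ] [1.79849356e+02 4.66747690e-03 8.23153076e+01] 30.184996106463878 [-9.09248880e+00  2.04328733e+01  9.24458227e+01 -1.04858139e-03
  6.69705913e+01 -1.40739357e+00]
```

View pics/side2.png

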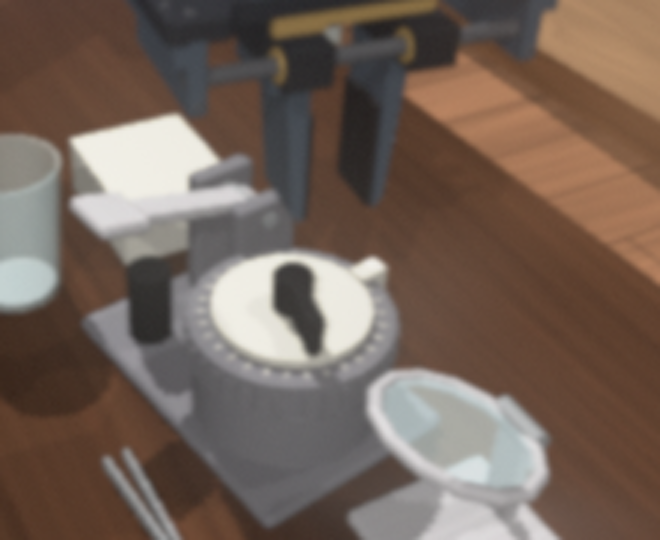

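The side crop shows the open fingers above and behind the dial. The hub top is at about pixel (278,221) and the fin's outer end at about (285,243). I'll check these against the top view.

```bash
python3 - <<'E'
from h import *
b=grab('side')
H=ray(b,277.8,221,103);T=ray(b,284.5,242,103);print(H,T,np.degrees(np.arctan2(*(T-H)[[1,0]])))
img=b['img'];g=cv2.cvtColor(img,cv2.COLOR_BGR2GRAY)
W=cloud(b)
s=(abs(W[...,2]-103)<4)&(np.hypot(W[...,0]-579,W[...,1]+52)<55)&(g<70)
Q=W[s][:,:2];print(len(Q),Q.min(0),Q.max(0),W[s][:,2].mean())
d=(abs(W[...,2]-81)<3)&(np.hypot(W[...,0]-579,W[...,1]+52)<62)&(g>150)
Q=W[d][:,:2].astype(np.float32);c,r=cv2.minEnclosingCircle(cv2.convexHull(Q));print(c,r)
E
```

```text
[581.6557665  -54.38022452 103.        ] [ 564.43705377 -102.87952274  103.        ] -109.5463960361895
128 [568.05155946 -95.61386886] [588.03226595 -46.34879166] 102.21062219469601
(587.9420776367188, -51.48529052734375) 52.515411376953125
```

Call:
{"api": "arm_command", "payload": {
  "rows": [
    {"delta_pos": [-4,-1,0],"roll": 0,"jaw": 33},
    {"delta_pos": [-4,-1,20],"roll": 0,"jaw": 33},
    {"delta_pos": [-4,-1,40],"roll": 0,"jaw": 33},
    {"delta_pos": [-4,-1,55],"roll": 0,"jaw": 33},
    {"delta_pos": [-4,-1,65],"roll": 0,"jaw": 33},
    {"delta_pos": [-4,-1,72],"roll": 0,"jaw": 33},
    {"delta_pos": [-4,-1,79],"roll": 0,"jaw": 33},
    {"delta_pos": [-4,-1,84],"roll": 0,"jaw": 33},
    {"delta_pos": [-4,-1,87],"roll": 0,"jaw": 33},
    {"delta_pos": [-4,-1,87],"roll": 0,"jaw": 33},
    {"delta_pos": [-4,-1,87],"roll": 0,"jaw": 33}
  ]
}}

```text
time_s: 2.83
ee_pos: [573.2, -86.0, 87.3]
ee_rot: [180.0, 0.0, 82.1]
force: [-0.8, 0.9, -0.1]
gripper_width: 30.2
gripper_force: 0.0
```

```bash
python3 - <<'E'
from h import *
b=grab('side')
cv2.imwrite('pics/side3.png',cv2.resize(b['img'][130:310,180:400],None,fx=3,fy=3,interpolation=cv2.INTER_CUBIC))
E
```

```text
(no output)
```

View pics/side3.png

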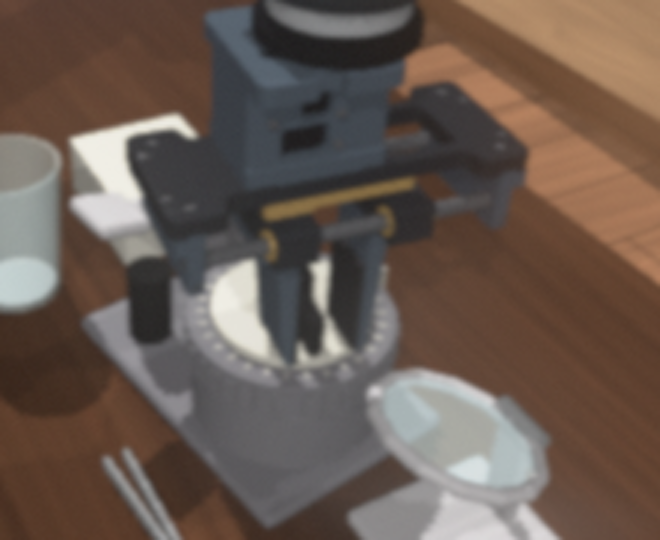

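The fin is between the fingers. Now I'll narrow the gap and sweep around the axis by 106°.

Call:
{"api": "arm_command", "payload": {
  "rows": [
    {"delta_pos": [0,2,0],"roll": 0,"jaw": 22},
    {"delta_pos": [-0.3,4.6,0],"roll": -1.2,"jaw": 22},
    {"delta_pos": [0.2,8.1,0],"roll": -2.4,"jaw": 22},
    {"delta_pos": [1.2,11.5,0],"roll": -3.6,"jaw": 22},
    {"delta_pos": [2.4,14.8,0],"roll": -4.8,"jaw": 22},
    {"delta_pos": [4.1,18,0],"roll": -6,"jaw": 22},
    {"delta_pos": [6,21,0],"roll": -7.2,"jaw": 22},
    {"delta_pos": [8.2,23.7,0],"roll": -8.4,"jaw": 22},
    {"delta_pos": [10.8,26.3,0],"roll": -9.6,"jaw": 22},
    {"delta_pos": [13.5,28.5,0],"roll": -10.8,"jaw": 22},
    {"delta_pos": [16.5,30.4,0],"roll": -12,"jaw": 22},
    {"delta_pos": [19.7,32.1,0],"roll": -13.2,"jaw": 22},
    {"delta_pos": [23,33.3,0],"roll": -14.4,"jaw": 22},
    {"delta_pos": [26.4,34.3,0],"roll": -15.6,"jaw": 22},
    {"delta_pos": [29.9,34.8,0],"roll": -16.8,"jaw": 22},
    {"delta_pos": [33.5,35,0],"roll": -18,"jaw": 22},
    {"delta_pos": [37.1,34.8,0],"roll": -19.2,"jaw": 22},
    {"delta_pos": [40.6,34.3,0],"roll": -20.4,"jaw": 22},
    {"delta_pos": [42.9,33.7,0],"roll": -21.2,"jaw": 22},
    {"delta_pos": [42.9,33.7,0],"roll": -21.2,"jaw": 22}
  ]
}}

```text
time_s: 4.55
ee_pos: [613.5, -48.3, 87.6]
ee_rot: [-179.9, 0.2, -171.8]
force: [1.0, -1.3, 0.4]
gripper_width: 20.0
gripper_force: 0.7
```

Call:
{"api": "arm_command", "payload": {
  "rows": [
    {"delta_pos": [0,0,0],"roll": 0,"jaw": 12},
    {"delta_pos": [0,0,0],"roll": 0,"jaw": 12},
    {"delta_pos": [0,0,0],"roll": 0,"jaw": 12},
    {"delta_pos": [0,0,0],"roll": 0,"jaw": 12},
    {"delta_pos": [0,0,0],"roll": 0,"jaw": 12}
  ],
  "squeeze": 5
}}

```text
time_s: 4.97
ee_pos: [612.1, -48.2, 87.0]
ee_rot: [-180.0, -0.0, -171.9]
force: [1.4, -1.7, 1.1]
gripper_width: 10.9
gripper_force: 0.7
```

Call:
{"api": "arm_command", "payload": {
  "rows": [
    {"delta_pos": [0,0,0],"roll": 0,"jaw": 28},
    {"delta_pos": [0,0,0],"roll": 0,"jaw": 28},
    {"delta_pos": [0,0,0],"roll": 0,"jaw": 28},
    {"delta_pos": [0,0,-30],"roll": 0,"jaw": 28},
    {"delta_pos": [-10,0,-70],"roll": 0,"jaw": 28},
    {"delta_pos": [-40,0,-110],"roll": 0,"jaw": 28},
    {"delta_pos": [-70,0,-150],"roll": 0,"jaw": 28},
    {"delta_pos": [-100,0,-150],"roll": 0,"jaw": 28},
    {"delta_pos": [-100,0,-150],"roll": 0,"jaw": 28}
  ]
}}

```text
time_s: 5.72
ee_pos: [718.6, -32.8, 240.7]
ee_rot: [-179.9, 0.7, -171.8]
force: [-0.3, -0.1, -0.8]
gripper_width: 25.4
gripper_force: 0.0
```

```bash
python3 - <<'E'
from h import *
s=env.state();print(s['ee_pos'],s['ee_rot'])
b=grab('side');a=grab('top')
B=cv2.resize(b['img'][170:270,200:330],None,fx=3,fy=3,interpolation=cv2.INTER_CUBIC)
A=cv2.resize(a['img'][155:255,240:370],None,fx=3,fy=3,interpolation=cv2.INTER_CUBIC)
cv2.imwrite('pics/v4.png',np.hstack([A,B]))
E
```

```text
[718.59425148 -32.80109589 240.67047665] [-179.91314623    0.74076587 -171.79665302]
```

View pics/v4.png

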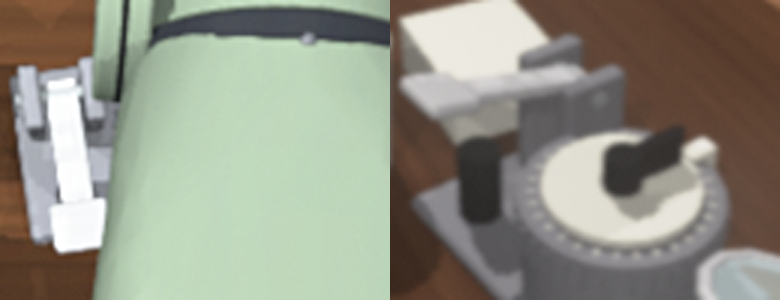

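The side crop shows the pointer toward the white tab (tab centre near crop (697,148)). I'll move the arm off to the left so the top camera can check the angle.

Call:
{"api": "arm_command", "payload": {
  "rows": [
    {"delta_pos": [20,28,0],"roll": 0,"jaw": 0},
    {"delta_pos": [40,56,0],"roll": 0,"jaw": 0},
    {"delta_pos": [60,84,0],"roll": 0,"jaw": 0},
    {"delta_pos": [80,112,0],"roll": 0,"jaw": 0},
    {"delta_pos": [100,140,0],"roll": 0,"jaw": 0},
    {"delta_pos": [120,168,0],"roll": 0,"jaw": 0},
    {"delta_pos": [140,196,0],"roll": 0,"jaw": 0},
    {"delta_pos": [160,224,0],"roll": 0,"jaw": 0},
    {"delta_pos": [180,252,0],"roll": 0,"jaw": 0},
    {"delta_pos": [200,284,0],"roll": 0,"jaw": 0},
    {"delta_pos": [200,284,0],"roll": 0,"jaw": 0},
    {"delta_pos": [200,284,0],"roll": 0,"jaw": 0}
  ]
}}

```text
time_s: 6.82
ee_pos: [470.3, 219.2, 236.3]
ee_rot: [-179.9, -0.1, -171.7]
force: [0.7, -0.8, 0.1]
gripper_width: 0.4
gripper_force: 0.0
```

```bash
python3 - <<'E'
from h import *
b=grab('side');a=grab('top')
H=ray(b,277.3,220.7,103);T=ray(b,296.7,213.3,103);Z=ray(b,302.3,219.3,80)
print(H,T,Z)
A0=ray(a,307.5,196,103)
g=cv2.cvtColor(a['img'],cv2.COLOR_BGR2GRAY)
m=np.zeros_like(g);m[172:222,280:335]=(g[172:222,280:335]<75)
ys,xs=np.nonzero(m);P=np.array([ray(a,u,v,103)[:2] for u,v in zip(xs,ys)])
d,_,_,_ ,=0,0,0,0
l=cv2.fitLine(P.astype(np.float32),cv2.DIST_HUBER,0,.01,.01).ravel();print(len(P),P.min(0),P.max(0),l,np.degrees(np.arctan2(l[1],l[0])))
cv2.imwrite('pics/v5.png',cv2.resize(a['img'][155:235,235:345],None,fx=6,fy=6,interpolation=cv2.INTER_CUBIC))
E
```

```text
[581.32397274 -53.32967592 103.        ] [621.19788066 -51.07506904 103.        ] [638.73836285 -45.94334867  80.        ]
134 [ 571.28166403 -104.04915084] [630.5297746  -42.26781826] [ 9.9938774e-01  3.4987636e-02  5.9362695e+02 -4.9794266e+01] 2.005053
```

View pics/v5.png

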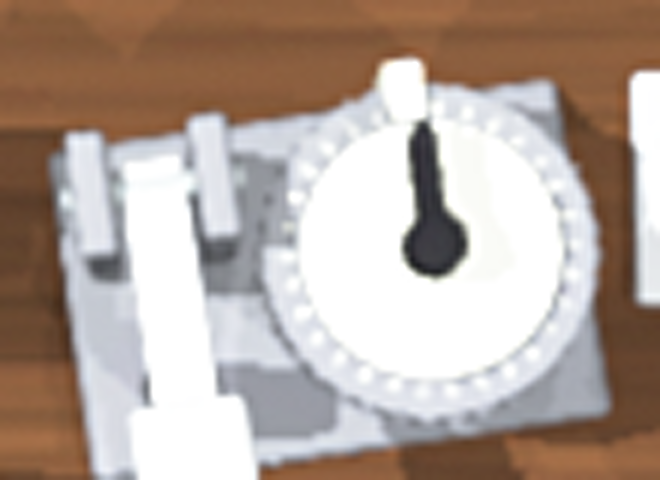

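The tip is near crop (421,125), the hub at (435,247) and the tab centre at (403,88). The pointer looks a few degrees short, so I'll work out how much.

```bash
python3 - <<'E'
from h import *
a=grab('top');p=lambda x,y,h:ray(a,235+(x-2.5)/6,155+(y-2.5)/6,h)[:2]
H=p(435,247,103);T=p(421,125,103)
ang=lambda v:np.degrees(np.arctan2(v[1],v[0]))
# disc centre from white pixels (top face at 81), fitted ellipse of crop outline left/right/bottom
D=p(431,249,81); Z=p(403,88,80)
g=a['img'];
print('hub',H,'tip',T,ang(T-H),'disc',D,'tab',Z,'tab ang from disc',ang(Z-D),'from hub',ang(Z-H))
# tab outline via depth: fitting edge pixels of tab rows
gr=cv2.cvtColor(g,cv2.COLOR_BGR2GRAY)
for v in (166,167,168,169,170,171):print(v,gr[v,295:310])
for v in (176,178,180,182,184,186):
    w=np.clip(200-gr[v,295:318].astype(float),0,None);w[(np.arange(295,318)<302)|(np.arange(295,318)>312)]=0
    u=(w*np.arange(295,318)).sum()/w.sum();q=ray(a,u,v,103)[:2];print(v,u,q)
E
```

```text
hub [580.23144286 -50.881516  ] tip [623.39581075 -46.71842663] 5.50898718535508 disc [582.06900207 -51.78951597] tab [640.7939172  -42.79095681] tab ang from disc 8.7118061672696 from hub 7.609108881943939
166 [104 100 106 201 255 255 255 255 255 255 202 106  99 102 104]
167 [103  99 119 225 255 255 255 255 255 255 213 103  96  98 100]
168 [100 100 153 234 255 255 255 255 255 255 218 118 115 111 104]
169 [ 98 107 168 233 255 255 255 255 255 255 248 173 194 189 175]
170 [119 161 197 230 255 255 255 255 255 255 255 189 213 229 225]
171 [173 205 214 222 252 255 255 255 255 255 255 204 222 238 229]
176 305.03834808259586 [622.14769087 -47.3046537 ]
178 304.93666666666667 [617.87964485 -47.0196164 ]
180 304.9760479041916 [613.61633747 -47.03145594]
182 305.1838351822504 [609.35764948 -47.39701039]
184 305.5329512893983 [605.10381873 -48.05872289]
186 305.84615384615387 [600.85598023 -48.64420664]
```

```bash
python3 - <<'E'
from h import *
s=env.state();p=s['ee_pos'];y=np.radians(s['ee_rot'][2]);print(s['time_s'],p,s['ee_rot'])
X=np.array([np.cos(y),np.sin(y)]);Y=np.array([np.sin(y),-np.cos(y)])
for t in ([611.8,-46.2],[611.8,-46.2],[507,34.5]):
    d=np.array(t)-p[:2];print(t,d@X,d@Y)
E
```

```text
6.9667 [472.84658615 217.87333749 236.48673553] [-1.79953651e+02 -4.95076299e-02 -1.71908444e+02]
[611.8, -46.2] -100.40032427352308 -281.00276453787626
[611.8, -46.2] -100.40032427352308 -281.00276453787626
[507, 34.5] -8.002623992109863 -186.35502297630424
```

Call:
{"api": "arm_command", "payload": {
  "rows": [
    {"delta_pos": [-11,-31,0],"roll": 0,"jaw": 28},
    {"delta_pos": [-22,-62,0],"roll": 0,"jaw": 28},
    {"delta_pos": [-33,-93,0],"roll": 0,"jaw": 28},
    {"delta_pos": [-44,-124,0],"roll": 0,"jaw": 28},
    {"delta_pos": [-56,-156,0],"roll": 0,"jaw": 28},
    {"delta_pos": [-67,-187,0],"roll": 0,"jaw": 28},
    {"delta_pos": [-78,-218,0],"roll": 0,"jaw": 28},
    {"delta_pos": [-89,-249,0],"roll": 0,"jaw": 28},
    {"delta_pos": [-100,-281,30],"roll": 0,"jaw": 28},
    {"delta_pos": [-100,-281,65],"roll": 0,"jaw": 28},
    {"delta_pos": [-100,-281,100],"roll": 0,"jaw": 28},
    {"delta_pos": [-100,-281,115],"roll": 0,"jaw": 28},
    {"delta_pos": [-100,-281,115],"roll": 0,"jaw": 28},
    {"delta_pos": [-100,-281,115],"roll": 0,"jaw": 28},
    {"delta_pos": [-100,-281,115],"roll": 0,"jaw": 28}
  ]
}}

```text
time_s: 8.22
ee_pos: [612.9, -46.0, 123.3]
ee_rot: [-180.0, 0.1, -171.9]
force: [0.1, 0.6, 0.8]
gripper_width: 25.3
gripper_force: 0.0
```

Call:
{"api": "arm_command", "payload": {
  "rows": [
    {"delta_pos": [0,0,10],"roll": 0,"jaw": 28},
    {"delta_pos": [0,0,20],"roll": 0,"jaw": 28},
    {"delta_pos": [0,0,30],"roll": 0,"jaw": 28},
    {"delta_pos": [0,0,35],"roll": 0,"jaw": 28},
    {"delta_pos": [0,0,35],"roll": 0,"jaw": 20},
    {"delta_pos": [0,0,35],"roll": 0,"jaw": 15},
    {"delta_pos": [0,0,35],"roll": 0,"jaw": 11},
    {"delta_pos": [0,0,35],"roll": 0,"jaw": 11},
    {"delta_pos": [0,0,35],"roll": 0,"jaw": 11},
    {"delta_pos": [0,0,35],"roll": 0,"jaw": 11},
    {"delta_pos": [0,0,35],"roll": 0,"jaw": 11}
  ],
  "squeeze": 5
}}

```text
time_s: 9.13
ee_pos: [611.9, -46.0, 86.9]
ee_rot: [-179.9, 0.0, -171.8]
force: [0.9, -5.8, -4.5]
gripper_width: 11.1
gripper_force: 5.0
```

Call:
{"api": "arm_command", "payload": {
  "rows": [
    {"delta_pos": [0,0,0],"roll": 0,"jaw": 28},
    {"delta_pos": [0,0,0],"roll": 0,"jaw": 28},
    {"delta_pos": [0,0,0],"roll": 0,"jaw": 28},
    {"delta_pos": [0,0,-15],"roll": 0,"jaw": 28},
    {"delta_pos": [0,0,-30],"roll": 0,"jaw": 28},
    {"delta_pos": [0,0,-60],"roll": 0,"jaw": 28},
    {"delta_pos": [0,0,-100],"roll": 0,"jaw": 28},
    {"delta_pos": [11,31,-115],"roll": 0,"jaw": 0},
    {"delta_pos": [22,62,-115],"roll": 0,"jaw": 0},
    {"delta_pos": [33,93,-115],"roll": 0,"jaw": 0},
    {"delta_pos": [44,124,-115],"roll": 0,"jaw": 0},
    {"delta_pos": [56,156,-115],"roll": 0,"jaw": 0},
    {"delta_pos": [67,187,-115],"roll": 0,"jaw": 0},
    {"delta_pos": [78,218,-115],"roll": 0,"jaw": 0},
    {"delta_pos": [89,249,-115],"roll": 0,"jaw": 0},
    {"delta_pos": [100,281,-115],"roll": 0,"jaw": 0},
    {"delta_pos": [100,281,-115],"roll": 0,"jaw": 0}
  ]
}}

```text
time_s: 10.55
ee_pos: [470.1, 223.7, 202.5]
ee_rot: [179.8, -0.0, -171.6]
force: [0.3, 0.6, 0.3]
gripper_width: 0.9
gripper_force: 0.0
```

```bash
python3 - <<'E'
from h import *
a=grab('top')
gr=cv2.cvtColor(a['img'],cv2.COLOR_BGR2GRAY)
P=[]
for v in (176,178,180,182,184,186):
    i=np.arange(295,318);w=np.clip(200-gr[v,295:318].astype(float),0,None);w[(i<300)|(i>312)]=0
    P.append(ray(a,(w*i).sum()/w.sum(),v,103)[:2])
P=np.array(P);print(P,np.degrees(np.arctan(np.polyfit(P[:,0],P[:,1],1)[0])))
cv2.imwrite('pics/v6.png',cv2.resize(a['img'][155:235,235:345],None,fx=6,fy=6,interpolation=cv2.INTER_CUBIC))
s=env.state();p=s['ee_pos'];y=np.radians(s['ee_rot'][2]);print(s['time_s'],p,s['ee_rot'])
X=np.array([np.cos(y),np.sin(y)]);Y=np.array([np.sin(y),-np.cos(y)])
d=np.array([507,34.5])-p[:2];print(d@X,d@Y)
E
```

```text
[[622.15831118 -44.058261  ]
 [617.88907326 -44.07111225]
 [613.62418643 -44.51903705]
 [609.3648258  -45.0445315 ]
 [605.11006735 -45.95983193]
 [600.86125044 -46.82925199]] 7.65662402728974
10.6 [471.50619155 221.48506319 202.465085  ] [ 1.79925603e+02  1.89769182e-02 -1.71602799e+02]
-7.806988605117908 -190.16381155380125
```

View pics/v6.png

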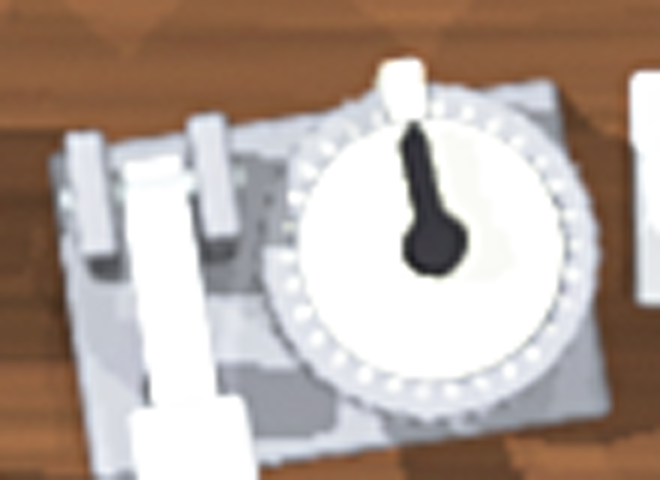

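The pointer now stands at about 8°, aimed at the tab. Next I'll go above the paddle with the fingers shut.

Call:
{"api": "arm_command", "payload": {
  "rows": [
    {"delta_pos": [-1,-30,0],"roll": 0,"jaw": 0},
    {"delta_pos": [-2,-60,0],"roll": 0,"jaw": 0},
    {"delta_pos": [-4,-90,0],"roll": 0,"jaw": 0},
    {"delta_pos": [-5,-120,0],"roll": 0,"jaw": 0},
    {"delta_pos": [-6,-150,0],"roll": 0,"jaw": 0},
    {"delta_pos": [-8,-175,0],"roll": 0,"jaw": 0},
    {"delta_pos": [-8,-189,15],"roll": 0,"jaw": 0},
    {"delta_pos": [-8,-189,35],"roll": 0,"jaw": 0},
    {"delta_pos": [-8,-189,55],"roll": 0,"jaw": 0},
    {"delta_pos": [-8,-189,70],"roll": 0,"jaw": 0},
    {"delta_pos": [-8,-189,75],"roll": 0,"jaw": 0},
    {"delta_pos": [-8,-189,75],"roll": 0,"jaw": 0},
    {"delta_pos": [-8,-189,75],"roll": 0,"jaw": 0}
  ]
}}

```text
time_s: 11.68
ee_pos: [508.2, 32.5, 127.5]
ee_rot: [-180.0, 0.0, -171.9]
force: [0.3, 0.3, -0.1]
gripper_width: 0.4
gripper_force: 0.0
```

Call:
{"api": "arm_command", "payload": {
  "rows": [
    {"delta_pos": [0,0,3],"roll": 0,"jaw": 0},
    {"delta_pos": [0,0,6],"roll": 0,"jaw": 0},
    {"delta_pos": [0,0,9],"roll": 0,"jaw": 0},
    {"delta_pos": [0,0,12],"roll": 0,"jaw": 0},
    {"delta_pos": [0,0,15],"roll": 0,"jaw": 0},
    {"delta_pos": [0,0,18],"roll": 0,"jaw": 0},
    {"delta_pos": [0,0,21],"roll": 0,"jaw": 0},
    {"delta_pos": [0,0,24],"roll": 0,"jaw": 0},
    {"delta_pos": [0,0,27],"roll": 0,"jaw": 0},
    {"delta_pos": [0,0,30],"roll": 0,"jaw": 0},
    {"delta_pos": [0,0,33],"roll": 0,"jaw": 0},
    {"delta_pos": [0,0,36],"roll": 0,"jaw": 0},
    {"delta_pos": [0,0,39],"roll": 0,"jaw": 0},
    {"delta_pos": [0,0,41],"roll": 0,"jaw": 0},
    {"delta_pos": [0,0,43],"roll": 0,"jaw": 0},
    {"delta_pos": [0,0,45],"roll": 0,"jaw": 0},
    {"delta_pos": [0,0,46],"roll": 0,"jaw": 0},
    {"delta_pos": [0,0,47],"roll": 0,"jaw": 0}
  ]
}}

```text
time_s: 13.18
ee_pos: [507.5, 32.9, 80.1]
ee_rot: [180.0, -0.0, -171.9]
force: [-4.5, -1.0, 8.0]
gripper_width: 0.5
gripper_force: 4.2
```

Call:
{"api": "arm_command", "payload": {
  "rows": [
    {"delta_pos": [0,0,1],"roll": 0,"jaw": 0},
    {"delta_pos": [0,0,2],"roll": 0,"jaw": 0},
    {"delta_pos": [0,0,3],"roll": 0,"jaw": 0},
    {"delta_pos": [0,0,4],"roll": 0,"jaw": 0},
    {"delta_pos": [0,0,4],"roll": 0,"jaw": 0}
  ]
}}

```text
time_s: 13.6
ee_pos: [507.8, 33.0, 76.2]
ee_rot: [-180.0, 0.0, -171.9]
force: [-5.2, -1.0, 7.7]
gripper_width: 0.5
gripper_force: 4.3
```

Call:
{"api": "arm_command", "payload": {
  "rows": [
    {"delta_pos": [0,0,0.5],"roll": 0,"jaw": 0},
    {"delta_pos": [0,0,1],"roll": 0,"jaw": 0},
    {"delta_pos": [0,0,1.5],"roll": 0,"jaw": 0},
    {"delta_pos": [0,0,1.5],"roll": 0,"jaw": 0}
  ]
}}

```text
time_s: 13.93
ee_pos: [507.9, 33.0, 75.3]
ee_rot: [-180.0, 0.1, -171.9]
force: [-5.4, -0.4, 12.2]
gripper_width: 0.6
gripper_force: 5.9
```

Call:
{"api": "arm_command", "payload": {
  "rows": [
    {"delta_pos": [0,0,0.5],"roll": 0,"jaw": 0},
    {"delta_pos": [0,0,1],"roll": 0,"jaw": 0},
    {"delta_pos": [0,0,1],"roll": 0,"jaw": 0}
  ]
}}

```text
time_s: 14.18
ee_pos: [508.0, 33.0, 75.1]
ee_rot: [-180.0, 0.1, -171.9]
force: [-5.7, -0.5, 17.4]
gripper_width: 0.6
gripper_force: 8.5
```

The force is rising with no further travel, so the lever is at its stop. Now to ease it up.

Call:
{"api": "arm_command", "payload": {
  "rows": [
    {"delta_pos": [0,0,-1],"roll": 0,"jaw": 0},
    {"delta_pos": [0,0,-2],"roll": 0,"jaw": 0},
    {"delta_pos": [0,0,-4],"roll": 0,"jaw": 0},
    {"delta_pos": [0,0,-6],"roll": 0,"jaw": 0},
    {"delta_pos": [0,0,-8],"roll": 0,"jaw": 0},
    {"delta_pos": [0,0,-10],"roll": 0,"jaw": 0},
    {"delta_pos": [0,0,-12],"roll": 0,"jaw": 0},
    {"delta_pos": [0,0,-14],"roll": 0,"jaw": 0},
    {"delta_pos": [0,0,-16],"roll": 0,"jaw": 0},
    {"delta_pos": [0,0,-18],"roll": 0,"jaw": 0},
    {"delta_pos": [0,0,-20],"roll": 0,"jaw": 0},
    {"delta_pos": [0,0,-22],"roll": 0,"jaw": 0},
    {"delta_pos": [0,0,-24],"roll": 0,"jaw": 0},
    {"delta_pos": [0,0,-26],"roll": 0,"jaw": 0},
    {"delta_pos": [0,0,-28],"roll": 0,"jaw": 0},
    {"delta_pos": [0,0,-30],"roll": 0,"jaw": 0},
    {"delta_pos": [0,0,-32],"roll": 0,"jaw": 0},
    {"delta_pos": [0,0,-34],"roll": 0,"jaw": 0},
    {"delta_pos": [0,0,-36],"roll": 0,"jaw": 0}
  ]
}}

```text
time_s: 15.77
ee_pos: [509.4, 33.1, 110.0]
ee_rot: [-180.0, 0.2, -171.9]
force: [3.3, 0.7, 2.3]
gripper_width: 0.3
gripper_force: 1.5
```

Call:
{"api": "arm_command", "payload": {
  "rows": [
    {"delta_pos": [0,0,-1.5],"roll": 0,"jaw": 0},
    {"delta_pos": [0,0,-3],"roll": 0,"jaw": 0},
    {"delta_pos": [0,0,-4.5],"roll": 0,"jaw": 0},
    {"delta_pos": [0,0,-6],"roll": 0,"jaw": 0},
    {"delta_pos": [0,0,-7.5],"roll": 0,"jaw": 0},
    {"delta_pos": [0,0,-9],"roll": 0,"jaw": 0},
    {"delta_pos": [0,0,-10.5],"roll": 0,"jaw": 0},
    {"delta_pos": [0,0,-12],"roll": 0,"jaw": 0},
    {"delta_pos": [0,0,-13.5],"roll": 0,"jaw": 0},
    {"delta_pos": [0,0,-15],"roll": 0,"jaw": 0},
    {"delta_pos": [0,0,-16.5],"roll": 0,"jaw": 0},
    {"delta_pos": [0,0,-18],"roll": 0,"jaw": 0},
    {"delta_pos": [0,0,-19.5],"roll": 0,"jaw": 0},
    {"delta_pos": [0,0,-21],"roll": 0,"jaw": 0}
  ]
}}

```text
time_s: 16.93
ee_pos: [507.5, 32.9, 130.5]
ee_rot: [-180.0, -0.0, -171.9]
force: [0.1, 0.2, 0.5]
gripper_width: 0.5
gripper_force: 0.0
```

Contact is gone. I'll lift, move aside and check.

Call:
{"api": "arm_command", "payload": {
  "rows": [
    {"delta_pos": [0,0,-20],"roll": 0,"jaw": 0},
    {"delta_pos": [0,0,-45],"roll": 0,"jaw": 0},
    {"delta_pos": [0,0,-75],"roll": 0,"jaw": 0},
    {"delta_pos": [2,30,-75],"roll": 0,"jaw": 0},
    {"delta_pos": [3,60,-75],"roll": 0,"jaw": 0},
    {"delta_pos": [4,90,-75],"roll": 0,"jaw": 0},
    {"delta_pos": [6,130,-75],"roll": 0,"jaw": 0},
    {"delta_pos": [7,160,-75],"roll": 0,"jaw": 0},
    {"delta_pos": [8,189,-75],"roll": 0,"jaw": 0},
    {"delta_pos": [8,189,-75],"roll": 0,"jaw": 0},
    {"delta_pos": [8,189,-75],"roll": 0,"jaw": 0}
  ]
}}

```text
time_s: 17.85
ee_pos: [472.6, 219.8, 205.3]
ee_rot: [-180.0, -0.0, -171.7]
force: [-0.2, -0.3, 0.5]
gripper_width: 0.5
gripper_force: 0.0
```

```bash
python3 - <<'E'
from h import *
a=grab('top','v7.png');W=cloud(a)
print('paddle z',W[226:234,262:272,2].mean(0).round(1))
E
```

```text
paddle z [117.  117.  118.  116.7 116.5 117.  116.8 118.  117.4 118.4]
```

View pics/v7.png

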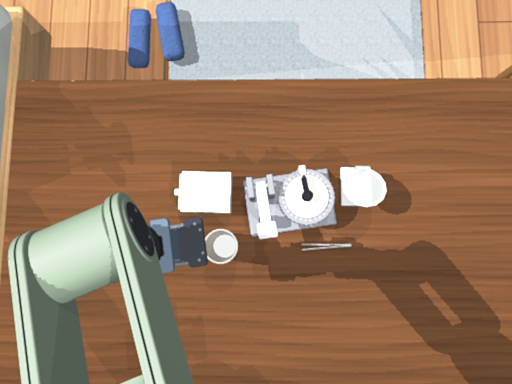

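The lever is up (paddle at about 117 mm), the pointer at (304,177) aims at the tab at (302,168), and the bystanders haven't moved.

```bash
python3 -c "
from workcell import env
print(env.job_done())"
```

```text
the job is handed in; nothing more can be done
None
```

The job is handed in: the dial reads zero within about a degree by the top camera, the lever was pressed to its stop and eased fully back up, and the tumbler, tweezers, magnifier and tray look unmoved; no verdict came back.

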